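Set the lathe's stop block with a hooked feeler

TASK

Set the bench lathe's sliding stop block by the hooked feeler blade: take the feeler off its wooden rack, slide it down into the gap with its hook over the top of the lathe's end plate, let go of it, and gently push the block up until its sprung shoe is pressed in against the blade and nips it. Then grip the feeler again, draw it up a couple of centimetres and slide it back fully home, feeling that it drags both ways (if it is loose, push the block up again). Finally draw it straight out and hang it back on the rack, leaving the block where you set it.

Things in the scene. Friction and masses are not known exactly. Their poses are not given: they have to be found in the camera images.
- lathe: Small fixed bench lathe, bed 390 mm long along its y, 80 mm wide, bed top 40 mm above the table. Origin: on the table under the middle of the end plate's flat face; x runs across the bed, y along it from the stop block to the headstock, z up. Headstock and chuck at y 16 to 148 mm, not over 107 mm high.
- plate_edge (a point): Middle of the top edge of the lathe's end plate, on its flat face (lathe x 0, y 0, z 110 mm); axes as the lathe's. The end plate is an upright bright steel plate on the headstock, 70 mm wide (x), 16 mm thick (y 0 to 16 mm), top 110 mm above the table, flat face to -y. The feeler's hook goes over this edge.
- stop_block: Steel block on the lathe bed, 60 mm wide (x), 70 mm long (y) with its shoe, 42 to 100 mm above the table. Slides only along the lathe's y; about 6 N moves it and it stays where left. Origin: 42 mm above the table, under the middle of the front of its unpressed shoe; axes as the lathe's. Its front end (towards the end plate) is the sprung shoe.
- shoe_face (a point): Middle of the top edge of the sprung shoe's flat front face, 100 mm above the table. The shoe is a bright upright plate 60 mm wide on the block's front, pressed in by up to 4 mm with 1.5 N (first touch) to 4 N (fully in). Its distance from plate_edge along the lathe's y is the gap: 24 to 48 mm at the start.
- stop_back (a point): Middle of the top edge of the stop block's rear face, 70 mm behind the unpressed shoe's face. Pushing this upright face (60 mm wide, free from 45 to 100 mm above the table) towards the end plate closes the gap. With the 6 mm feeler just touched it is 76 mm from plate_edge along the lathe's y, with the shoe fully pressed in 72 mm.
- feeler: Loose upright steel blade, 0.16 to 0.26 kg, 36 mm wide (x), 6 mm thick (y): 60 mm of blade below the origin, 50 mm grip tab above. A hook 14 mm long, 6 mm high juts to +y over the full width. Origin: mid width and thickness, level with the hook's underside. Hung, the blade lies on the plate's -y face: origin 3 mm off it, level with the plate's top. Starts hung on the rack.
- rack: Fixed wooden feeler rack: base 100 x 90 x 16 mm and an upright board 70 mm wide (x), 14 mm thick (y 0 to 14 mm), top 96 mm above the table. The feeler hangs over the board, blade on its -y face, hook to +y. Origin: on the table under the middle of that face.
- rack_edge (a point): Middle of the rack board's top edge on its -y face, 96 mm above the table; axes as the rack's.

How it is judged (in metres and radians):
On the way, in this order (a step that is already met when the one before it is completed fails the run):
1. The feeler hangs in the gap by its hook on the end plate, let go (z of feeler in the frame of plate_edge between -0.004 and 0.004 m and x of feeler in the frame of plate_edge between -0.022 and 0.022 m and y of feeler in the frame of plate_edge between -0.014 and 0 m and contact force between the fingers and feeler below 0.1 N), for 0.2 s.
2. The stop block is pushed up until the blade, home in the gap and not held, is nipped (z of feeler in the frame of plate_edge between -0.004 and 0.004 m and x of feeler in the frame of plate_edge between -0.022 and 0.022 m and y of stop_back in the frame of plate_edge between -0.0757 and -0.0713 m and contact force between feeler and stop_block above 0.3 N and contact force between the fingers and feeler below 0.1 N), for 0.1 s.
3. The held feeler is drawn 8 to 50 mm up in the gap and drags on the block (z of feeler in the frame of plate_edge between 0.008 and 0.05 m and y of stop_back in the frame of plate_edge between -0.0757 and -0.0713 m and contact force between the fingers and feeler above 1 N and contact force between feeler and stop_block above 0.3 N), for 0.05 s.
4. The held feeler is slid back fully home and still drags on the block (z of feeler in the frame of plate_edge between -0.004 and 0.004 m and x of feeler in the frame of plate_edge between -0.022 and 0.022 m and y of stop_back in the frame of plate_edge between -0.0757 and -0.0713 m and contact force between the fingers and feeler above 1 N and contact force between feeler and stop_block above 0.3 N), for 0.05 s.
At the end, for the whole second after the job is handed in: The stop block's rear face is 71.3 to 75.7 mm from the end plate's face (shoe would nip the blade), and the feeler hangs released, still and upright (0.2 rad) by its hook on the rack board, level with its top to 4 mm, within 25 mm of its middle and 12 mm of its face (y of stop_back in the frame of plate_edge between -0.0757 and -0.0713 m and z of feeler in the frame of rack_edge between -0.004 and 0.004 m and x of feeler in the frame of rack_edge between -0.025 and 0.025 m and y of feeler in the frame of rack_edge between -0.012 and 0 m and angle between feeler's own z axis and vertical below 0.2 rad and linear speed of feeler below 0.02 m/s and contact force between the fingers and feeler below 0.1 N); the robot touches nothing.
It fails at once if The nipped blade is crushed (over 60 N between block and feeler) (contact force between feeler and stop_block above 60 N).
It also fails if it takes over 61 s, if anything falls off the work surface, if the arm or the gripper's body presses on something with over 40 N, if the wrist force passes 120 N, or if a joint passes its speed limit or range.

ROBOT

A 6-joint arm with a two-finger parallel gripper is mounted at the origin on the work surface. World frame = base frame: x ahead of the robot, y to its left, z up, the work surface at z = 0. Lengths are in mm, angles in rad, forces in N, time in s.
With the tool pointing down it reaches from about 275 to 1000 mm from the base axis. Payload 8.4 kg.
Tool frame: the origin (TCP) lies midway between the tips of the shut fingers; the grasp point (between the pads) lies 19 mm behind it; z points along the fingers, y is the line along which they close (so a half turn about z gives the same grasp; the last joint's range is limited). The gripper opens to 85 mm and grips with 20 to 120 N. Pads are 22 mm wide; open, the fingers measure 114 mm over their backs; the gripper's body (76 mm by 85 mm) begins 54 mm behind the grasp point. The pads swing forward as they close: fully open they stand 13 mm farther back than shut.
Start: joints at [1.221, 0.353, 1.633, -0, 1.155, -0.002], TCP at [213.018, 587.581, 231.281] pointing down, gripper open.
Joint ranges: [-2.63, 2.63], [-0.92, 2.1], [0.06, 2.66], [-1.3, 4.44], [0, 2.69], [-3.02, 3.02]. Speed limits (rad/s): [2.22, 2.22, 2.79, 3.14, 3.14, 3.14].

INTERFACE

Orientations are given as [roll, pitch, yaw] about the fixed x, y, z axes, in that order (R = Rz(yaw) Ry(pitch) Rx(roll)).
In Python, from rig import r gives the robot as it stands.
- The arm moves only by the shell command python3 -m inch 'ROWS' [OPENING] [FORCE]. ROWS is JSON, a list that holds one entry, the list of rows, each a list of 6 numbers: the shift along the tool's x, y, z scaled (see below), then the turn, a rotation vector about the tool's x, y, z scaled (see below). In form: [[[tx, ty, tz, wx, wy, wz], ...]]. A call has 1 to 8 rows; each row is the pose to reach, as a shift and turn from the pose commanded when the call began, along the tool's axes at that moment, turning the shorter way round; what a row does not reach only later rows make up. The controller multiplies each number of a shift by 20 cm and each number of a turn by pi rad. A row lasts 1/12 s, in which the tool goes at most 41.7 mm and 7.16 degrees, less where a joint would pass 70% of its speed; a pose out of reach is approached as far as the arm can. A call with a number of a shift or a turn outside -1 to 1 is refused whole. A call with a gripper value outside its range is refused whole. OPENING is the gripper's target within -1 to 1 (fully open at 1, half-way at 0, shut at -1), set as the call begins (- or left out, the last holds). The fingers move at their own pace and stop on an object; FORCE is the grip in N (left out, the last holds). Time passes only in rows, so rows that repeat a pose let the fingers close. It gives the time, the measured TCP pose, the force, the opening and the grip force at its end, in the units of the state.
- r.sense(): the state, without advancing time (a new reading comes with each control period).
- r.grab_frame(name): name is "scene" or "side" or "wrist"; returns the picture (384x512x3 uint8, red, green, blue); there is no depth.
- r.camera_info(name): a dict with "K" (3x3 intrinsics, pixels), "rvec" (rotation vector, rad) and "tvec" (3), from world to camera coordinates, as OpenCV has them; the wrist camera has in their place "mount" (4x4, takes a point from camera to tool coordinates, whose origin is the TCP and whose axes are the flange's). Camera axes: x right, y down, z forward; pixel columns grow to the right and rows downward; lengths in mm; the calibration is good to about 2 mm. A picture is of the moment at which its call begins: read the wrist's pose just before it. camera_info takes no time and is no camera call.
- r.sign_off(): hands the job in; it is judged then, once.
The state is a dict: "clock": time; "qpos": joint angles; "qvel": joint speeds; "joint_efforts": joint torques, N m; "eef_pos": TCP position; "tcp_rot": TCP orientation; "contact_force": force on the tool from outside, world axes, zero at the start; "wrist_torque": the same for the moment, N m; "opening": opening from 0.0 (shut) to 1.0 (fully open); "grasp_force": force on a finger pad.
Only numpy, scipy, OpenCV 4.12 (cv2) and the standard library are available. Lean on these libraries where they do the work, as an engineer would, in place of code of your own. Each camera call takes 0.05 s, during which the arm holds its last target. There are 200 camera calls.

## Working session

There is one attempt and no reset: what is moved stays moved. The work goes in short steps, Python scripts to look and compute and a shell command to move; the robot and the scene stay as the last step left them, time stands still between calls to the robot, and variables do not carry over. Pictures are saved under pics/ and viewed, at most 14 in all, crops included, and the job is handed in when it is done.

```bash
ls; mkdir -p pics; python3 - <<'E'
from rig import r
import cv2,numpy as np
a=[]
for n in("scene","side"):
    im=r.grab_frame(n); np.save(f"pics/{n}.npy",im); cv2.imwrite(f"pics/{n}0.png",im[:,:,::-1])
    c=r.camera_info(n); print(n,c)
print(r.camera_info("wrist"))
print(r.sense())
E
```

```text
pics
scene {'K': array([[373.15455226,   0.        , 254.67078473],
       [  0.        , 373.15455226, 189.02261019],
       [  0.        ,   0.        ,   1.        ]]), 'rvec': array([ 2.27421284,  1.27275322, -0.39370784]), 'tvec': array([-345.27941034, -285.03337822,  953.60849067])}
side {'K': array([[413.14532739,   0.        , 260.66136435],
       [  0.        , 413.14532739, 193.70701242],
       [  0.        ,   0.        ,   1.        ]]), 'rvec': array([ 1.01738918, -2.54928862,  0.91886516]), 'tvec': array([432.07594894, 301.07274861, 605.59539212])}
{'K': array([[307.38738527,   0.        , 258.45604011],
       [  0.        , 307.38738527, 190.63983873],
       [  0.        ,   0.        ,   1.        ]]), 'mount': array([[ 1.63445862e-04, -9.60422811e-01, -2.78546223e-01,
         7.14088293e+01],
       [ 9.99999284e-01, -1.73250265e-04,  1.18414548e-03,
         3.79887467e-01],
       [-1.18553854e-03, -2.78546217e-01,  9.60422094e-01,
        -1.42545454e+02],
       [ 0.00000000e+00,  0.00000000e+00,  0.00000000e+00,
         1.00000000e+00]])}
{'clock': 0.1, 'qpos': array([ 1.22058266e+00,  3.53563340e-01,  1.63406200e+00, -2.55818761e-05,
        1.15517940e+00, -2.41430550e-03]), 'qvel': array([-0.00104708, -0.0011521 , -0.00049116,  0.00032585,  0.00040169,
       -0.0005272 ]), 'joint_efforts': array([ 6.17277728e-04, -6.06353760e+01, -3.42823648e+01, -1.04993419e-04,
        3.95580166e-03, -4.08405214e-06]), 'eef_pos': array([212.89018025, 587.17714643, 230.64549854]), 'tcp_rot': array([-3.14038051e+00,  2.04650636e-05,  2.79380365e+00]), 'contact_force': array([0.18282423, 0.16249139, 0.67897554]), 'wrist_torque': array([-0.02233732, -0.0276605 , -0.02065121]), 'grasp_force': 0.0, 'opening': 1.0001983045148486}
```

View pics/scene0.png

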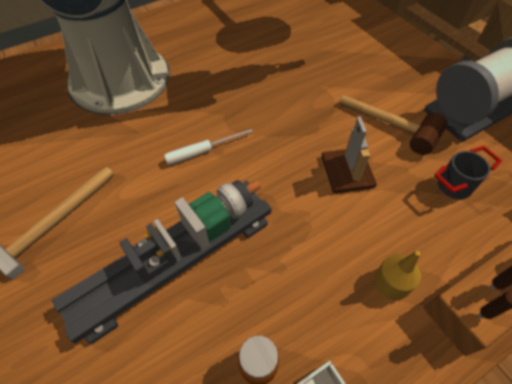

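View pics/side0.png

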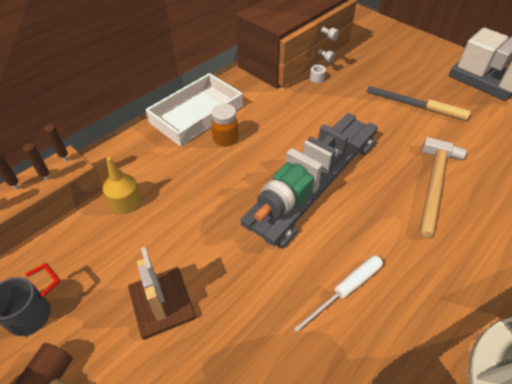

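The scene view shows the lathe at about (165,250), with the end plate near (192,222) and the block near (150,250). The rack and feeler are at (355,160). In the side view the end plate is near (300,165) and the rack near (160,300). I'll enlarge these areas next.

```bash
python3 - <<'E'
import cv2,numpy as np
s=np.load("pics/scene.npy")[:,:,::-1];d=np.load("pics/side.npy")[:,:,::-1]
def c(im,x,y,w,h,W,H): return cv2.resize(im[y:y+h,x:x+w],(W,H),interpolation=cv2.INTER_CUBIC)
top=np.hstack([c(s,110,170,100,75,400,300),c(d,270,110,100,75,400,300)])
bot=np.hstack([c(s,310,110,80,60,400,300),c(d,120,240,80,60,400,300)])
s2=c(s,310,140,80,60,400,300)
cv2.imwrite("pics/crops.png",np.vstack([np.hstack([c(s,110,180,120,90,400,300),c(d,250,110,120,90,400,300)]),np.hstack([c(s,310,110,120,90,400,300),c(d,110,245,120,90,400,300)])]))
E
```

```text
(no output)
```

View pics/crops.png

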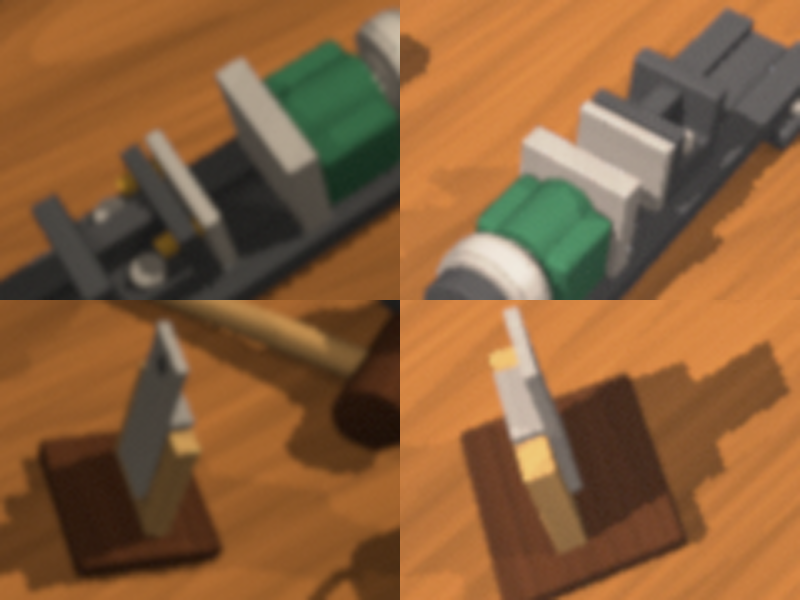

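The enlarged crops show the plate top, the shoe top edge, the board's wooden ends at (185,440) and (503,358)/(535,455), and the feeler tab top at (160,322)–(185,372). I'll cast rays from those corners onto their known heights.

```bash
cat >h.py <<'E'
import numpy as np,cv2
from rig import r
from scipy.spatial.transform import Rotation as Ro
def pose(s=None):
    s=s or r.sense(); T=np.eye(4);T[:3,:3]=Ro.from_euler('xyz',s['tcp_rot']).as_matrix();T[:3,3]=s['eef_pos'];return T
def cam(n,T=None):
    c=r.camera_info(n)
    if n=='wrist': M=T@c['mount']; return c['K'],M
    R=cv2.Rodrigues(c['rvec'])[0];M=np.eye(4);M[:3,:3]=R.T;M[:3,3]=-R.T@c['tvec'].ravel();return c['K'],M
def ray(n,p,z,T=None):
    K,M=cam(n,T);d=M[:3,:3]@np.linalg.solve(K,[p[0],p[1],1.]);o=M[:3,3];return o+d*(z-o[2])/d[2]
def proj(n,P,T=None):
    K,M=cam(n,T);q=K@(np.linalg.inv(M)@np.append(P,1))[:3];return q[:2]/q[2]
E
python3 - <<'E'
from h import *
np.set_printoptions(precision=1,suppress=True)
s=10/3
def A(n,o,p,z): 
    return ray(n,(o[0]+(p[0])/.3e1*.9,o[1]+p[1]/s),z)
for lab,n,o,z,ps in [("plate","scene",(110,180),110,[(217,72),(243,60),(320,155),(298,165)]),("plate","side",(250,110),110,[(125,143),(230,195),(140,128),(240,187)]),
 ("shoe","scene",(110,180),100,[(160,130),(218,208)]),("shoe","side",(250,110),100,[(183,103),(272,150)]),
 ("back","scene",(110,180),100,[(35,205),(50,198),(95,290)]),
 ("tabtop","scene",(310,110),146,[(158,22),(168,20),(187,72),(180,78)]),("tabtop","side",(110,245),146,[(105,10),(118,8)]),
 ("board near","scene",(310,110),96,[(172,135),(198,133),(198,150),(170,150)]),("board","side",(110,245),96,[(90,50),(115,45),(118,140),(152,155),(148,175),(123,182)])]:
    print(lab,n); print(np.array([A(n,o,p,z) for p in ps]))
E
```

```text
plate scene
[[488.5 -46.7 110. ]
 [488.9 -32.7 110. ]
 [556.6 -24.5 110. ]
 [555.9 -35.8 110. ]]
plate side
[[550.7 -25.6 110. ]
 [483.3 -34.9 110. ]
 [552.5 -40.5 110. ]
 [483.1 -43.4 110. ]]
shoe scene
[[497.8 -83.6 100. ]
 [551.1 -76.9 100. ]]
shoe side
[[554.1 -82.1 100. ]
 [492.7 -87.1 100. ]]
back scene
[[ 504.2 -150.1  100. ]
 [ 504.5 -142.7  100. ]
 [ 559.1 -141.7  100. ]]
tabtop scene
[[520.5 304.4 146. ]
 [522.2 310.  146. ]
 [556.3 293.8 146. ]
 [557.6 288.  146. ]]
tabtop side
[[553.4 295.2 146. ]
 [550.2 290.7 146. ]]
board near scene
[[559.3 296.1  96. ]
 [565.7 309.4  96. ]
 [575.  301.3  96. ]
 [566.9 288.2  96. ]]
board side
[[574.1 301.7  96. ]
 [567.9 292.1  96. ]
 [527.3 320.4  96. ]
 [510.6 314.5  96. ]
 [504.2 321.5  96. ]
 [509.5 331.   96. ]]
```

The end plate edge is at about (521,−42), yaw ≈ +0.13. The gap is about 42 mm and the block's rear is at y ≈ −150. The feeler is at (538,299) with yaw ≈ −0.41. The sizes agree with the task text (plate 68 of 70 mm, shoe about 60, tab about 38). I'll move above the rack for a close look.

```bash
python3 -m inch '[[[-1,-0.4,0,0,0,0],[-1,-0.4,0,0,0,0],[-1,-0.4,0,0,0,0],[-1,-0.4,0,0,0,0],[-1,-0.4,0,0,0,0],[-1,-0.4,0,0,0,0],[-1,-0.4,0,0,0,0]]]' 1 40; python3 -m inch '[[[-1,-0.4,0,0,0,0.02],[-1,-0.4,0,0,0,0.02],[-1,-0.4,0,0,0,0.02],[-1,-0.4,0,0,0,0.02],[-1,-0.4,0,0,0,0.02],[-1,-0.4,0,0,0,0.02],[-1,-0.4,0,0,0,0.02]]]'
python3 - <<'E'
from h import *
s=r.sense();im=r.grab_frame('wrist');np.save('pics/w1.npy',im);np.save('pics/w1T.npy',pose(s))
cv2.imwrite('pics/w1.png',im[:,:,::-1]);print(s['eef_pos'],s['tcp_rot'],s['clock'])
E
```

```text
clock: 0.68
eef_pos: [375.5, 442.2, 231.0]
tcp_rot: [-3.141, 0.0, 2.79]
contact_force: [0.4, -0.2, 0.4]
opening: 1.001
grasp_force: 0.0
clock: 1.27
eef_pos: [535.6, 300.2, 230.9]
tcp_rot: [-3.141, -0.0, 2.728]
contact_force: [-0.6, 0.9, -0.2]
opening: 1.001
grasp_force: 0.0
[535.56935489 300.20271367 230.87093577] [-3.14145432e+00 -2.70918016e-04  2.72842747e+00] 1.2667
```

View pics/w1.png

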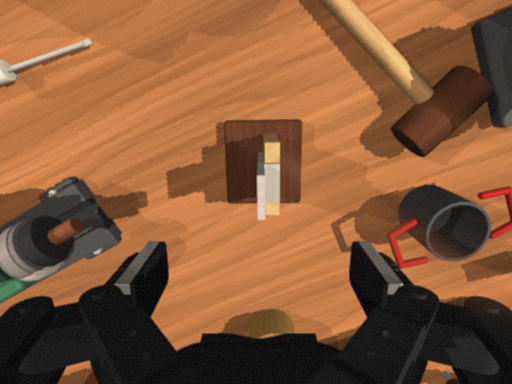

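The wrist view shows the feeler tab as a bright strip at (261,175–219), the hook beside it at x≈273, and the board end at y 136–215. The board is well aligned with the image columns.

```bash
python3 - <<'E'
from h import *
np.set_printoptions(precision=1,suppress=True)
T=np.load('pics/w1T.npy');im=np.load('pics/w1.npy')
g=im.min(2).astype(int)
print(g[140:228:4,252:286:2])
for lab,p,z in [("tabmin",(257,219),146),("tabmax",(265,219),146),("tabfar",(257,177),146),("tabfar",(265,177),146),("board",(265,137),96),("board",(280,137),96),("board",(266,215),96),("board",(280,215),96),("basecorners",(225,121),16),("",(301,121),16),("",(226,203),16),("",(302,203),16)]:
    P=ray('wrist',p,z,T);print(lab,P,(np.linalg.inv(T)@np.append(P,1))[:3])
E
```

```text
[[ 30  33  31  31  31  30  54  54  55  58  52  56  52  50  42  40  41]
 [ 25  34  38  38  31  38  77 129 124 120 120 120 125 132  63  41  43]
 [ 36  31  27  31  36  37  71 121 117 123 121 127 126 131  61  42  40]
 [ 29  34  35  51  58  52  73 121 124 124 124 124 126 126  65  40  44]
 [ 28  30  20  71  73  72  79 130 122 127 121 122 125 121  62  48  46]
 [ 30  24  26  66  68  76  74 128 127 129 124 124 116 113  55  52  49]
 [ 21  28  32  83  86  82 131 159 158 159 160 163 168 167  83  47  49]
 [ 26  27  31  83  77  82 134 172 162 164 165 164 183 186  88  49  44]
 [ 26  24  35  84  84  82 116 174 167 170 167 166 170 168  82  45  48]
 [ 26  25  83 174 181 180 178 170 167 166 164 169 168 168  78  45  45]
 [ 22  25  83 188 185 187 186 171 167 168 164 169 169 171  75  39  43]
 [ 19  16  74 179 181 182 182 169 165 169 163 169 172 172  77  40  40]
 [ 21  17  70 181 183 187 178 169 169 168 165 168 172 170  79  38  36]
 [ 28  16  68 185 190 188 181 166 166 165 161 166 169 169  78  39  36]
 [ 23  22  65 179 186 183 179 169 168 167 164 170 171 163  73  36  41]
 [ 40  37  63 181 185 179 182 171 1
[... 303 characters left out ...]
 79  77  82  77]
 [ 71  75  76 103 105 101 103  77  77  80  74  76  77  79  78  77  78]
 [ 76  72  75  77  77  80  79  75  75  76  80  78  79  81  73  73  78]]
tabmin [551.7 292.5 146. ] [-17.9  -0.5  84.9]
tabmax [554.2 298.3 146. ] [-17.9   5.8  84.9]
tabfar [520.4 306.3 146. ] [16.3 -0.5 84.9]
tabfar [522.9 311.9 146. ] [16.3  5.6 84.9]
board [500.6 322.6  96. ] [ 40.9   6.5 134.9]
board [506.  334.9  96. ] [ 40.9  19.9 134.9]
board [569.3 294.1  96. ] [-33.4   7.9 134.9]
board [574.7 306.4  96. ] [-33.4  21.4 134.9]
basecorners [474.6 286.2  16. ] [ 50.2 -37.2 214.9]
 [509.3 365.3  16. ] [ 50.2  49.1 214.9]
 [563.8 245.3  16. ] [-48.  -39.  214.9]
 [601.2 330.5  16. ] [-48.   54.1 214.9]
```

```bash
python3 -m inch '[[[0,0.015,0.2,0,0,0],[0,0.015,0.4,0,0,0],[0,0.015,0.55,0,0,0],[0,0.015,0.605,0,0,0],[0,0.015,0.605,0,0,0],[0,0.015,0.605,0,0,0]]]'; python3 -m inch '[[[0,0,0,0,0,0],[0,0,0,0,0,0],[0,0,0,0,0,0],[0,0,0,0,0,0],[0,0,0,0,0,0],[0,0,0,0,0,0],[0,0,0,0,0,0],[0,0,0,0,0,0]]]' -1 40
```

```text
clock: 1.82
eef_pos: [535.2, 305.0, 110.9]
tcp_rot: [3.142, -0.0, 2.732]
contact_force: [-0.0, 0.7, 0.1]
opening: 0.997
grasp_force: 0.0
clock: 2.48
eef_pos: [535.5, 302.8, 110.5]
tcp_rot: [-3.14, -0.0, 2.731]
contact_force: [-1.0, -4.5, 6.3]
opening: 0.063
grasp_force: 42.2
```

```bash
python3 -m inch '[[[0,0,-0.1,0,0,0],[0,0,-0.25,0,0,0],[0,0,-0.4,0,0,0],[0,0,-0.55,0,0,0],[0,0,-0.55,0,0,0]]]';python3 -m inch '[[[-0.05,-0.12,0,0,0,0],[-0.12,-0.3,0,0,0,0],[-0.2,-0.48,0,0,0,0],[-0.26,-0.66,0,0,0,0],[-0.33,-0.84,0,0,0,0]]]';python3 -m inch '[[[-0.07,-0.18,0,0,0,-0.03],[-0.14,-0.36,0,0,0,-0.06],[-0.21,-0.54,0,0,0,-0.09],[-0.27,-0.7,0,0,0,-0.12],[-0.31,-0.8,0,0,0,-0.15],[-0.33,-0.84,0,0,0,-0.172],[-0.33,-0.84,0,0,0,-0.172],[-0.33,-0.84,0,0,0,-0.172]]]'
python3 - <<'E'
from h import *
s=r.sense();im=r.grab_frame('wrist');np.save('pics/w2.npy',im);np.save('pics/w2T.npy',pose(s))
cv2.imwrite('pics/w2.png',im[:,:,::-1]);print(s['eef_pos'],s['tcp_rot'],s['clock'])
T=pose(s);print(proj('wrist',[521,-42,110],T))
E
```

```text
clock: 2.9
eef_pos: [538.5, 305.2, 226.3]
tcp_rot: [3.134, 0.005, 2.731]
contact_force: [1.6, 1.4, -0.8]
opening: 0.066
grasp_force: 41.3
clock: 3.32
eef_pos: [528.3, 121.8, 219.5]
tcp_rot: [-3.141, -0.001, 2.731]
contact_force: [1.2, 0.1, -1.7]
opening: 0.065
grasp_force: 41.3
clock: 3.98
eef_pos: [522.3, -57.3, 219.7]
tcp_rot: [3.141, -0.001, -3.016]
contact_force: [1.0, 0.1, -1.4]
opening: 0.065
grasp_force: 41.4
[522.32820301 -57.29787562 219.66084265] [ 3.14097274e+00 -6.77492749e-04 -3.01572248e+00] 3.9833
[275.27952845 188.99595669]
```

View pics/w2.png

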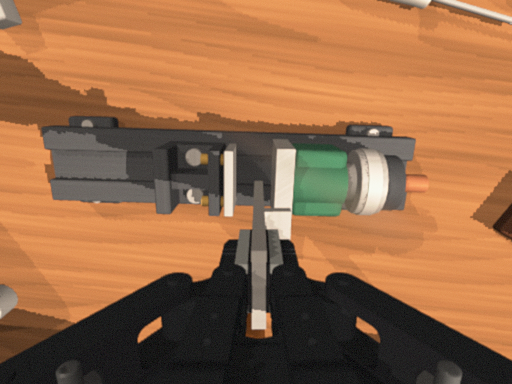

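The wrist view shows the feeler held upright at column ~259, the plate at columns 273–296 and the shoe at columns 225–237. The bed edges tilt slightly. I'll extract the edges precisely.

```bash
python3 - <<'E'
from h import *
np.set_printoptions(precision=1,suppress=True,linewidth=200)
T=np.load('pics/w2T.npy');im=np.load('pics/w2.npy');g=im.min(2).astype(int)
for y in (146,152,160,168,176,184,192,200,206): print(y,g[y,218:240],'|',g[y,266:302])
print(g[132:152,282],g[132:156,231]); print(g[205:222,231])
# bed long edge fits (far dark/wood edge)
m=(g<60)&(im[:,:,0]<70)
e=lambda x0,x1,z:[ray('wrist',(x,np.argmax(m[110:160,x])+110),z,T)for x in range(x0,x1,4)]
P=np.array(e(130,330,40));v=np.polyfit(P[:,1],P[:,0],1);print('bed dir x per y',v,'yaw',-np.arctan(v[0]))
E
```

```text
146 [45 42 46 40 38 24 26 34 50 73 87 92 91 92 89 91 90 93 76 57 64 64] | [66 71 67 68 66 62 69 71 81 83 92 90 92 88 93 90 91 93 93 92 94 91 91 94 91 92 87 70 60 43 42 52 45 47 42 46]
152 [ 96  62  31  15  24  72 153 203 207 203 206 208 205 203 192 134 112 115  73  55  48  48] | [ 68  73  72  73  70  65  76  80  78  80 117 182 202 202 203 204 204 207 208 209 206 210 208 207 211 213 215 219 212 168  89  55  76  88  84  89]
160 [ 51  40  41  44  49  83 161 201 209 210 207 212 210 210 200 137 115 108  70  46  48  50] | [ 65  64  59  59  63  65  79  76  76  93 148 198 206 205 206 200 203 199 198 196 198 196 196 198 196 197 196 200 191 109  69  81  90  95  90  91]
168 [ 57  32  25  25  24  78 159 205 211 207 209 213 213 217 200 133 112 111  71  43  50  50] | [ 57  63  59  66  65  71  73  81  71 105 170 200 206 202 199 197 196 201 198 203 201 201 197 199 199 197 198 193 157 102  83  86  89  83  89  85]
176 [ 55  33  24  19  28  80 157 204 210 212 212 211 211 217 199 137 117 112  70  49  46  51] | [ 56  55  65  63  70  68  73  74  80 128 197 211 209 207 205 207 205 204 204 204 201 201 204 1
[... 623 characters left out ...]
1  95] | [ 56  59  81  83  68  75  73  87 140 204 211 213 210 212 212 211 210 207 212 212 210 214 214 209 216 209 158  93  60  63  66  64  71  69  72  66]
206 [ 94  73  37  31  40  92 164 209 210 208 214 217 215 209 185 134 106  81  77  73  73  71] | [ 74  79  77  75  70  73  74  97 167 211 217 212 214 208 210 212 211 212 214 214 212 212 208 214 222 204 117  60  68  80  82  80  81  80  84  82]
[ 52  44  59  57  65  60  60  82  93  94  94  89  89  93  91  85 111 177 205 205] [ 52  59  67  65  63  58  61  63  66  62  60  74  85  92  92  89  89  89  99 161 203 214 213 210]
[215 209 216 213 214 210 213 214 216 218 209 146  88  70  73  76  78]
bed dir x per y [ -0.1 477.7] yaw 0.08959922347938049
```

```bash
python3 - <<'E'
from h import *
np.set_printoptions(precision=2,suppress=True,linewidth=200)
T=np.load('pics/w2T.npy');g=np.load('pics/w2.npy').min(2).astype(float)
def edge(rows,a,b,th,z,last=False):
    P=[]
    for y in rows:
        l=g[y,a:b];i=np.where(l>th)[0][-1 if last else 0]
        x=a+i+((th-l[i])/(l[i+1]-l[i]) if last else -(l[i]-th)/(l[i]-l[i-1]))
        P.append(ray('wrist',(x,y),z,T))
    P=np.array(P);v=np.polyfit(P[:,0],P[:,1],1);return P,v
for lab,a in [('plate-y',(range(154,207),266,282,140,110)),('plate+y',(range(154,207),280,300,155,110,True)),('shoe front',(range(154,212),219,240,165,100,True)),('shoe rear',(range(154,212),219,240,120,100))]:
    P,v=edge(*a);print(lab,'yaw',np.arctan(v[0]),'ends',P[0],P[-1],'y at x=521',np.polyval(v,521))
print('plate far end',ray('wrist',(284,148.5),110,T),'shoe ends',ray('wrist',(231,150.7),100,T),ray('wrist',(231,216.2),100,T))
R=T[:3,:3];print(R[:,0],R[:,1])
print([ (np.linalg.inv(T)@np.append(ray('wrist',(c,330),270,T),1))[:3] for c in (252,266)])
E
```

```text
plate-y yaw 0.09375314777766589 ends [491.15 -45.44 110.  ] [536.36 -41.27 110.  ] y at x=521 -42.68231773430482
plate+y yaw 0.09865666583223039 ends [489.22 -30.21 110.  ] [534.41 -25.83 110.  ] y at x=521 -27.056555800973435
shoe front yaw 0.09941048250263759 ends [497.42 -81.9  100.  ] [549.13 -76.75 100.  ] y at x=521 -79.47246165932987
shoe rear yaw 0.09178439653928315 ends [498.39 -89.58 100.  ] [550.15 -84.82 100.  ] y at x=521 -87.43644326156186
plate far end [485.84 -39.76 110.  ] shoe ends [494.75 -83.46 100.  ] [554.28 -77.42 100.  ]
[-0.99 -0.13  0.  ] [-0.13  0.99  0.  ]
[array([ -7.84,  -1.57, -50.35]), array([ -7.85,   3.46, -50.34])]
```

Lathe yaw is 0.096, plate_edge is (521,−42.7) and the gap is ≈ 36.6 mm. All of these fit the given sizes. Next I'll align and go down into the gap.

```bash
python3 -m inch '[[[0,0.043,0,0,0,0.009],[0,0.043,0,0,0,0.009],[0,0.043,0.08,0,0,0.009],[0,0.043,0.18,0,0,0.009],[0,0.043,0.25,0,0,0.009],[0,0.043,0.25,0,0,0.009]]]';python3 -m inch '[[[0,0,0.06,0,0,0],[0,0,0.12,0,0,0],[0,0,0.17,0,0,0],[0,0,0.2,0,0,0],[0,0,0.2,0,0,0],[0,0,0.2,0,0,0]]]'
```

```text
clock: 4.53
eef_pos: [519.7, -47.6, 167.6]
tcp_rot: [3.141, -0.005, -3.039]
contact_force: [-0.8, 0.1, -3.2]
opening: 0.067
grasp_force: 41.2
clock: 5.03
eef_pos: [521.6, -48.5, 130.4]
tcp_rot: [3.142, -0.0, -3.04]
contact_force: [-0.4, -0.4, -2.4]
opening: 0.065
grasp_force: 41.3
```

```bash
python3 - <<'E'
from h import *
s=r.sense();T=pose(s)
a=r.grab_frame('wrist');b=r.grab_frame('side')
np.save('pics/w3.npy',a);np.save('pics/w3T.npy',T)
c=lambda im,x,y,w,h,W,H: cv2.resize(im[y:y+h,x:x+w,::-1],(W,H),interpolation=cv2.INTER_CUBIC)
cv2.imwrite('pics/c3.png',np.hstack([c(a,160,100,200,200,400,400),c(b,260,80,100,100,400,400)]))
E
```

```text
(no output)
```

View pics/c3.png

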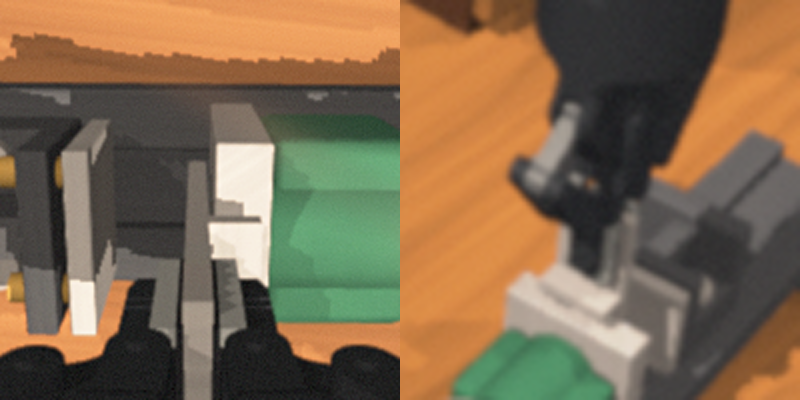

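The blade is in the gap just left of the plate, with the hook over the plate top. I'll lower it the last 6 mm and release.

```bash
python3 -m inch '[[[0,0,0.02,0,0,0],[0,0,0.028,0,0,0],[0,0,0.028,0,0,0],[0,0,0.028,0,0,0]]]'
```

```text
clock: 5.47
eef_pos: [521.5, -48.7, 124.7]
tcp_rot: [3.142, -0.0, -3.04]
contact_force: [-0.5, -0.5, -1.9]
opening: 0.062
grasp_force: 41.4
```

```bash
python3 -m inch '[[[0,0,0.005,0,0,0],[0,0,0.005,0,0,0],[0,0,0.005,0,0,0]]]';python3 -m inch '[[[0,0,0,0,0,0],[0,0,0,0,0,0],[0,0,0,0,0,0],[0,0,0,0,0,0],[0,0,0,0,0,0],[0,0,0,0,0,0],[0,0,0,0,0,0],[0,0,0,0,0,0]]]' 1
python3 - <<'E'
from h import *
s=r.sense();T=pose(s)
a=r.grab_frame('wrist');b=r.grab_frame('side')
np.save('pics/w4.npy',a);np.save('pics/w4T.npy',T)
c=lambda im,x,y,w,h,W,H: cv2.resize(im[y:y+h,x:x+w,::-1],(W,H),interpolation=cv2.INTER_CUBIC)
cv2.imwrite('pics/c4.png',np.hstack([c(a,110,50,250,250,400,400),c(b,260,80,100,100,400,400)]))
E
```

```text
clock: 5.72
eef_pos: [521.6, -48.7, 124.4]
tcp_rot: [-3.141, 0.0, -3.04]
contact_force: [-2.4, 0.4, 6.6]
opening: 0.059
grasp_force: 42.7
clock: 6.38
eef_pos: [521.5, -48.6, 123.7]
tcp_rot: [3.142, -0.0, -3.04]
contact_force: [0.4, -0.1, -0.1]
opening: 1.002
grasp_force: 0.0
```

View pics/c4.png

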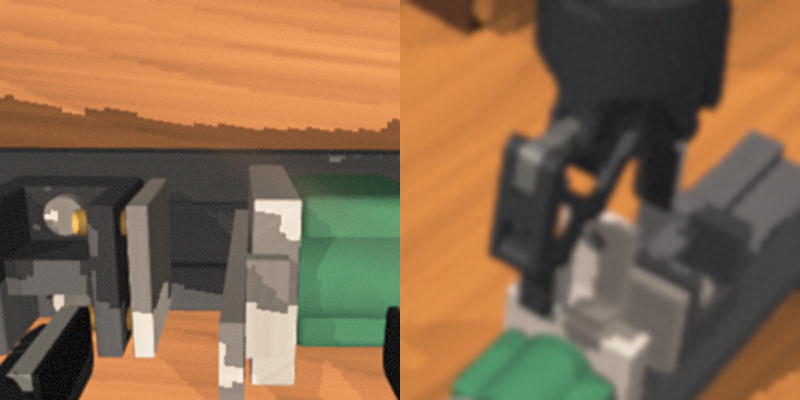

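The feeler hangs upright with the hook flat on the plate and both fingers clear. Next I'll go behind the block with shut fingers.

```bash
python3 -m inch '[[[0,0,-0.1,0,0,0],[0,0,-0.22,0,0,0],[0,0,-0.32,0,0,0],[0,-0.1,-0.32,0,0,0],[0,-0.3,-0.32,0,0,0],[0,-0.5,-0.32,0,0,0],[0,-0.66,-0.32,0,0,0],[0,-0.68,-0.32,0,0,0]]]';python3 -m inch '[[[0,0,0,0,0,0],[0,0,0.1,0,0,0],[0,0,0.25,0,0,0],[0,0,0.4,0,0,0],[0,0,0.53,0,0,0],[0,0,0.61,0,0,0],[0,0,0.61,0,0,0],[0,0,0.61,0,0,0]]]' -1
```

```text
clock: 7.15
eef_pos: [536.0, -188.5, 188.0]
tcp_rot: [-3.139, 0.001, -3.042]
contact_force: [-0.0, 0.9, 0.1]
opening: 1.003
grasp_force: 0.0
clock: 7.82
eef_pos: [534.7, -182.7, 65.2]
tcp_rot: [3.14, -0.002, -3.039]
contact_force: [0.9, 0.0, 0.4]
opening: 0.002
grasp_force: 0.0
```

```bash
python3 -m inch '[[[0,0.03,0,0,0,0],[0,0.05,0,0,0,0],[0,0.05,0,0,0,0]]]'|sed -n 2,4p;python3 -m inch '[[[0,0.02,0,0,0,0],[0,0.03,0,0,0,0]]]'|sed -n 2,4p;python3 -m inch '[[[0,0.02,0,0,0,0],[0,0.03,0,0,0,0]]]'|sed -n 2,4p;python3 -m inch '[[[0,0.02,0,0,0,0],[0,0.03,0,0,0,0]]]'|sed -n 2,4p
```

```text
eef_pos: [534.9, -173.1, 67.0]
tcp_rot: [-3.141, 0.002, -3.039]
contact_force: [0.2, -0.0, -1.0]
eef_pos: [534.0, -167.7, 66.4]
tcp_rot: [-3.141, 0.001, -3.04]
contact_force: [0.8, 0.8, 0.0]
eef_pos: [533.4, -162.3, 66.1]
tcp_rot: [-3.14, 0.001, -3.04]
contact_force: [-1.0, -6.3, 2.3]
eef_pos: [532.9, -156.7, 66.1]
tcp_rot: [-3.14, 0.001, -3.04]
contact_force: [-0.6, -6.7, 3.3]
```

```bash
for i in 1 2; do :; done; python3 -m inch '[[[0,0.02,0,0,0,0],[0,0.04,0,0,0,0],[0,0.06,0,0,0,0],[0,0.075,0,0,0,0],[0,0.085,0,0,0,0],[0,0.085,0,0,0,0]]]'|sed -n 2,4p
python3 -m inch '[[[0,0.005,0,0,0,0],[0,0.01,0,0,0,0]]]'|sed -n 2,4p;python3 -m inch '[[[0,0.005,0,0,0,0],[0,0.01,0,0,0,0]]]'|sed -n 2,4p
python3 - <<'E'
from h import *
np.set_printoptions(precision=2,suppress=True)
s=r.sense();T=pose(s)
a=r.grab_frame('wrist')
np.save('pics/w5.npy',a);np.save('pics/w5T.npy',T)
cv2.imwrite('pics/c5.png',cv2.resize(a[60:300,120:440,::-1],(800,600),interpolation=cv2.INTER_CUBIC))
E
```

```text
eef_pos: [531.2, -139.5, 66.1]
tcp_rot: [-3.141, 0.001, -3.04]
contact_force: [-0.1, -3.4, 3.1]
eef_pos: [531.1, -137.9, 66.1]
tcp_rot: [-3.14, 0.001, -3.04]
contact_force: [1.3, -6.1, 3.5]
eef_pos: [530.9, -135.9, 66.1]
tcp_rot: [-3.14, 0.001, -3.04]
contact_force: [0.2, -6.1, 3.0]
```

View pics/c5.png

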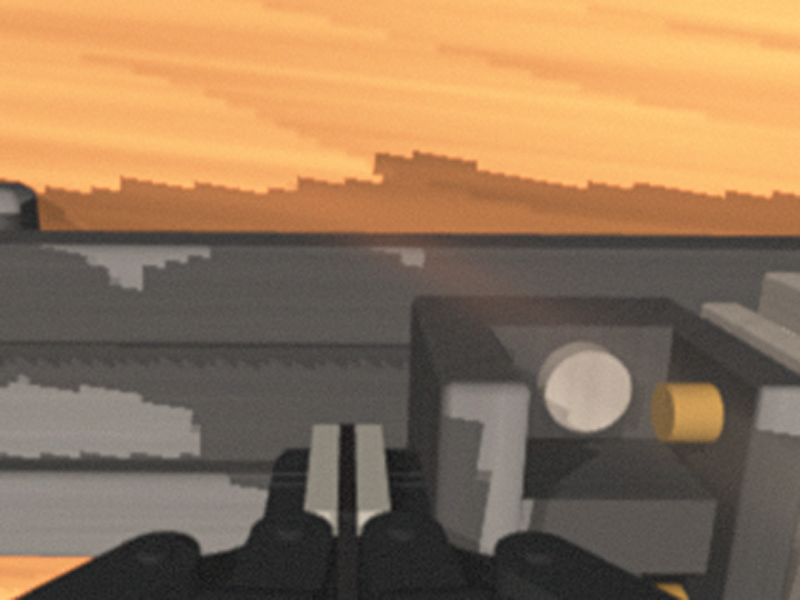

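The shut fingers press squarely on the block's rear bar. Its top rear edge is at about full-image (297,218), so I can measure how far is left.

```bash
python3 - <<'E'
from h import *
T=np.load('pics/w5T.npy')
for p in [(297,216),(297,240)]:
    d=ray('wrist',p,100,T)-[521,-42.7,110]; print(d@[-.0958,.9954,0], d@[.9954,.0958,0])
E
```

```text
-78.57174817212795 -28.883152534634366
-78.16750703924492 -18.996134076424216
```

```bash
python3 -m inch '[[[0,0.005,0,0,0,0],[0,0.01,0,0,0,0]]]'|sed -n 2,4p;python3 -m inch '[[[0,0.005,0,0,0,0],[0,0.005,0,0,0,0]]]'|sed -n 2,4p;
```

```text
eef_pos: [530.7, -134.1, 66.1]
tcp_rot: [-3.14, 0.001, -3.04]
contact_force: [-0.6, -7.2, 3.0]
eef_pos: [530.6, -133.1, 66.1]
tcp_rot: [-3.14, 0.001, -3.04]
contact_force: [-0.1, -6.8, 2.0]
```

```bash
python3 -m inch '[[[0,0.003,0,0,0,0],[0,0.005,0,0,0,0]]]'|sed -n 2,4p;python3 -m inch '[[[0,0.003,0,0,0,0],[0,0.005,0,0,0,0]]]'|sed -n 2,4p
```

```text
eef_pos: [530.5, -132.3, 66.1]
tcp_rot: [-3.14, 0.001, -3.04]
contact_force: [0.8, -8.2, 2.1]
eef_pos: [530.5, -131.4, 66.1]
tcp_rot: [-3.14, 0.001, -3.04]
contact_force: [0.3, -9.2, 3.4]
```

```bash
python3 -m inch '[[[0,0.002,0,0,0,0],[0,0.003,0,0,0,0]]]'|sed -n 2,4p; python3 -m inch '[[[0,0,0,0,0,0],[0,0,0,0,0,0]]]'|sed -n 2,4p;  python3 -m inch '[[[0,-0.02,0,0,0,0],[0,-0.06,0,0,0,0],[0,-0.1,0,0,0,0],[0,-0.1,-0.2,0,0,0],[0,-0.1,-0.4,0,0,0],[0,-0.1,-0.56,0,0,0],[0,-0.1,-0.6,0,0,0],[0,-0.1,-0.6,0,0,0]]]'
```

```text
eef_pos: [530.4, -130.9, 66.1]
tcp_rot: [-3.14, 0.001, -3.04]
contact_force: [-0.6, -8.9, 2.1]
eef_pos: [530.4, -130.9, 66.1]
tcp_rot: [-3.14, 0.001, -3.04]
contact_force: [0.0, -9.7, 2.5]
clock: 11.12
eef_pos: [533.5, -150.4, 188.4]
tcp_rot: [-3.14, 0.005, -3.04]
contact_force: [1.2, -0.3, 0.0]
opening: -0.001
grasp_force: 0.0
```

```bash
python3 -m inch '[[[0,0.15,-0.1,0,0,0],[0,0.3,-0.15,0,0,0],[0,0.44,-0.15,0,0,0],[0,0.52,-0.15,0,0,0],[0,0.525,-0.15,0,0,0],[0,0.525,-0.15,0,0,0],[0,0.525,-0.15,0,0,0],[0,0.525,-0.15,0,0,0]]]' 1
python3 - <<'E'
from h import *
s=r.sense();T=pose(s);a=r.grab_frame('wrist');np.save('pics/w6.npy',a);np.save('pics/w6T.npy',T)
print(s['eef_pos'],s['tcp_rot'])
cv2.imwrite('pics/c6.png',cv2.resize(a[100:280,140:380,::-1],(800,600),interpolation=cv2.INTER_CUBIC))
E
```

```text
clock: 11.78
eef_pos: [521.0, -46.0, 214.9]
tcp_rot: [-3.142, -0.001, -3.041]
contact_force: [0.9, -0.4, -0.8]
opening: 1.001
grasp_force: 0.0
[520.97366119 -46.00131404 214.85880108] [-3.14154566e+00 -1.24310534e-03 -3.04085246e+00]
```

View pics/c6.png

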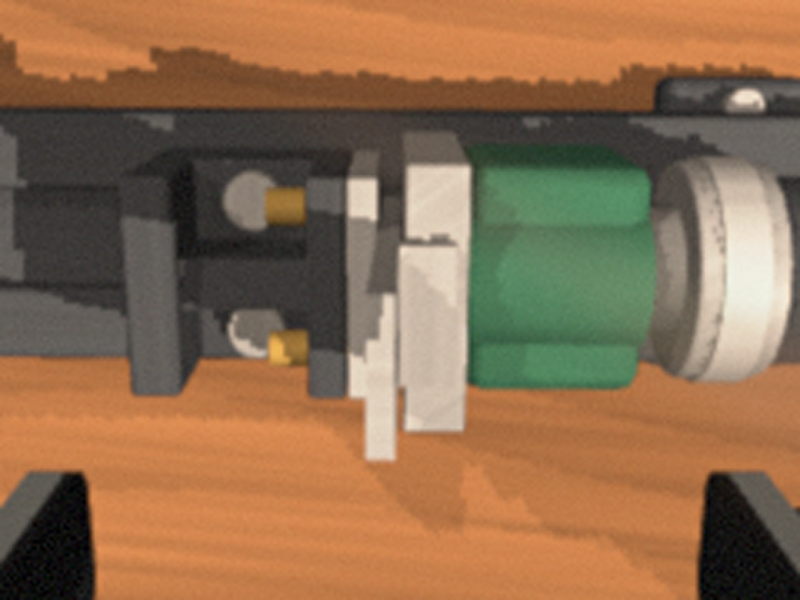

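```bash
python3 - <<'E'
from h import *
T=np.load('pics/w6T.npy')
def q(l,cx,cy,z):
    P=ray('wrist',(140+cx*.3,100+cy*.3),z,T);d=P-[521,-42.7,110];t=(np.linalg.inv(T)@np.append(P,1))
    print(l,'lathe x %.1f y %.1f'%(d@[.9954,.0958,0],d@[-.0958,.9954,0]),'tool %.1f %.1f'%(t[0],t[1]))
q('tab',365,300,160);q('tab',397,300,160);q('tab',365,460,160);q('tab',397,460,160)
q('plate',405,160,110);q('plate',470,165,110);q('hook end',462,430,116);q('hook nr',403,430,116);q('hook far',403,245,116)
q('back',122,180,100);q('back',132,390,100);q('shoe',378,180,100)
E
```

```text
tab lathe x -14.6 y -8.5 tool 14.3 -5.1
tab lathe x -14.7 y -2.1 tool 14.3 1.3
tab lathe x 20.3 y -8.6 tool -20.7 -5.4
tab lathe x 20.3 y -1.9 tool -20.7 1.3
plate lathe x -35.5 y -0.1 tool 35.1 3.4
plate lathe x -34.4 y 15.6 tool 33.8 19.1
hook end lathe x 32.3 y 14.9 tool -32.9 18.0
hook nr lathe x 32.4 y -0.2 tool -32.9 3.0
hook far lathe x -15.9 y -0.5 tool 15.4 2.9
back lathe x -28.7 y -71.5 tool 28.5 -68.1
back lathe x 28.0 y -72.7 tool -28.1 -69.6
shoe lathe x -29.0 y -6.8 tool 28.5 -3.3
```

The blade is nipped between shoe and plate, with the tab centre at lathe (+2.9,−5). The back measures ≈ −72 to −74, so it's inside the window. I'll come down and regrip.

```bash
python3 -m inch '[[[-0.012,-0.004,0.1,0,0,0],[-0.012,-0.004,0.25,0,0,0],[-0.012,-0.004,0.38,0,0,0],[-0.012,-0.004,0.45,0,0,0],[-0.012,-0.004,0.453,0,0,0],[-0.012,-0.004,0.453,0,0,0]]]';python3 -m inch '[[[0,0,0,0,0,0],[0,0,0,0,0,0],[0,0,0,0,0,0],[0,0,0,0,0,0],[0,0,0,0,0,0],[0,0,0,0,0,0],[0,0,0,0,0,0],[0,0,0,0,0,0]]]' -1 40
```

```text
clock: 12.33
eef_pos: [523.2, -46.2, 124.5]
tcp_rot: [3.141, -0.002, -3.041]
contact_force: [-0.2, 0.0, 1.1]
opening: 1.004
grasp_force: 0.0
clock: 13.0
eef_pos: [524.0, -46.5, 125.5]
tcp_rot: [-3.14, 0.001, -3.04]
contact_force: [-0.3, -5.8, 4.1]
opening: 0.063
grasp_force: 42.1
```

```bash
python3 -m inch '[[[0,-0.002,-0.02,0,0,0],[0,-0.002,-0.05,0,0,0],[0,-0.002,-0.08,0,0,0]]]'|tail -n +2;python3 -m inch '[[[0,0,-0.01,0,0,0],[0,0,-0.02,0,0,0],[0,0,-0.02,0,0,0],[0,0,-0.02,0,0,0]]]'|tail -n +2;python3 -m inch '[[[0,0,0.02,0,0,0],[0,0,0.04,0,0,0],[0,0,0.06,0,0,0]]]'|tail -n +2
```

```text
eef_pos: [522.8, -46.5, 140.7]
tcp_rot: [-3.141, -0.002, -3.04]
contact_force: [0.3, -5.4, -8.8]
opening: 0.062
grasp_force: 40.4
eef_pos: [523.3, -46.4, 145.2]
tcp_rot: [-3.141, -0.001, -3.04]
contact_force: [-2.4, -4.6, -2.3]
opening: 0.056
grasp_force: 41.4
eef_pos: [524.8, -46.4, 133.8]
tcp_rot: [-3.141, 0.003, -3.04]
contact_force: [1.1, -5.7, 6.3]
opening: 0.06
grasp_force: 42.6
```

```bash
python3 -m inch '[[[0,0,0.02,0,0,0],[0,0,0.035,0,0,0],[0,0,0.041,0,0,0],[0,0,0.041,0,0,0],[0,0,0.041,0,0,0]]]'|tail -n +2
```

```text
eef_pos: [524.9, -46.5, 125.5]
tcp_rot: [-3.141, 0.002, -3.04]
contact_force: [1.3, -6.3, 2.5]
opening: 0.062
grasp_force: 42.1
```

```bash
python3 -m inch '[[[0,0,0.005,0,0,0],[0,0,0.008,0,0,0],[0,0,0.008,0,0,0],[0,0,0.008,0,0,0]]]'|tail -n +2
python3 - <<'E'
from h import *
a=r.grab_frame('wrist');b=r.grab_frame('side')
c=lambda im,x,y,w,h,W,H: cv2.resize(im[y:y+h,x:x+w,::-1],(W,H),interpolation=cv2.INTER_CUBIC)
cv2.imwrite('pics/c7.png',np.hstack([c(a,160,100,200,200,400,400),c(b,260,80,100,100,400,400)]))
E
```

```text
eef_pos: [525.0, -46.5, 125.4]
tcp_rot: [-3.141, 0.003, -3.04]
contact_force: [-4.7, -6.4, 21.4]
opening: 0.065
grasp_force: 45.2
```

View pics/c7.png

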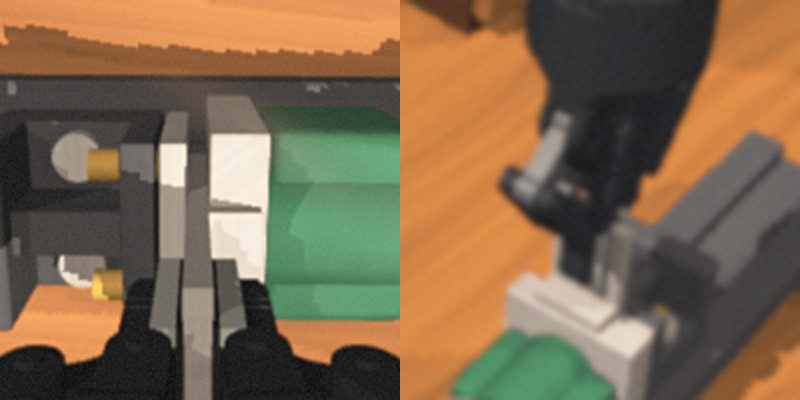

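The hook is fully seated (21 N when pressed further) and the blade dragged both ways. I'll draw it out and carry it to the rack.

```bash
python3 -m inch '[[[0,0,-0.03,0,0,0],[0,0,-0.1,0,0,0],[0,0,-0.2,0,0,0],[0,0,-0.32,0,0,0],[0,0,-0.45,0,0,0],[0,0,-0.54,0,0,0],[0,0,-0.56,0,0,0]]]'|tail -n +2;python3 -m inch '[[[-0.02,0.12,0,0,0,0],[-0.04,0.3,0,0,0,0],[-0.06,0.48,0,0,0,0],[-0.085,0.66,0,0,0,0],[-0.112,0.86,0,0,0,0]]]'|tail -n +2;python3 -m inch '[[[-0.02,0.18,0,0,0,0.03],[-0.04,0.36,0,0,0,0.06],[-0.07,0.54,0,0,0,0.09],[-0.09,0.7,0,0,0,0.12],[-0.105,0.8,0,0,0,0.15],[-0.112,0.86,0,0,0,0.163],[-0.112,0.86,0,0,0,0.163],[-0.112,0.86,0,0,0,0.163]]]'; python3 -m inch '[[[0,0,0,0,0,0],[0,0,0,0,0,0]]]'
```

```text
eef_pos: [525.3, -45.6, 238.3]
tcp_rot: [3.142, 0.005, -3.04]
contact_force: [0.4, -1.3, -1.6]
opening: 0.061
grasp_force: 41.7
eef_pos: [527.6, 128.9, 234.1]
tcp_rot: [3.141, -0.001, -3.041]
contact_force: [0.6, -0.4, -1.6]
opening: 0.061
grasp_force: 41.5
clock: 16.35
eef_pos: [532.5, 301.2, 233.8]
tcp_rot: [-3.14, -0.001, 2.734]
contact_force: [0.1, -0.3, -2.1]
opening: 0.065
grasp_force: 41.5
clock: 16.52
eef_pos: [533.2, 299.8, 234.8]
tcp_rot: [-3.141, -0.001, 2.731]
contact_force: [0.6, -0.1, -1.7]
opening: 0.063
grasp_force: 41.5
```

```bash
python3 -m inch '[[[-0.004,0.004,0.08,0,0,0],[-0.004,0.004,0.2,0,0,0],[-0.004,0.004,0.32,0,0,0],[-0.004,0.004,0.43,0,0,0],[-0.004,0.004,0.52,0,0,0],[-0.004,0.004,0.58,0,0,0],[-0.004,0.004,0.594,0,0,0],[-0.004,0.004,0.594,0,0,0]]]'|tail -n +2;python3 -m inch '[[[0,0,0.01,0,0,0],[0,0,0.018,0,0,0],[0,0,0.022,0,0,0],[0,0,0.022,0,0,0],[0,0,0.022,0,0,0]]]'|tail -n +2
python3 - <<'E'
from h import *
a=r.grab_frame('wrist');b=r.grab_frame('side')
c=lambda im,x,y,w,h,W,H: cv2.resize(im[y:y+h,x:x+w,::-1],(W,H),interpolation=cv2.INTER_CUBIC)
cv2.imwrite('pics/c8.png',np.hstack([c(a,160,100,200,200,400,400),c(b,110,230,110,110,400,400)]))
E
```

```text
eef_pos: [534.3, 300.5, 116.0]
tcp_rot: [-3.141, -0.001, 2.731]
contact_force: [-0.2, -0.0, -0.7]
opening: 0.063
grasp_force: 41.5
eef_pos: [534.7, 301.3, 112.6]
tcp_rot: [3.141, 0.0, 2.731]
contact_force: [0.3, -0.4, -1.8]
opening: 0.058
grasp_force: 41.5
```

View pics/c8.png

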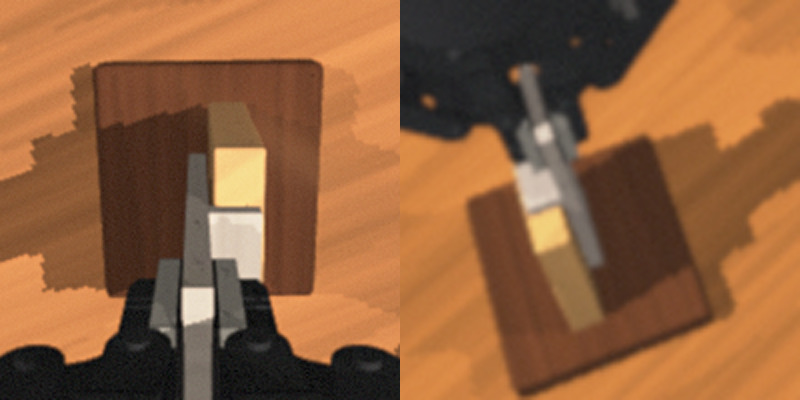

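The blade is on the board's −y side and the hook is over its top, near the middle. I'll lower to contact and release.

```bash
python3 -m inch '[[[0,0,0.005,0,0,0],[0,0,0.008,0,0,0],[0,0,0.008,0,0,0]]]'|tail -n +2;python3 -m inch '[[[0,0,0.004,0,0,0],[0,0,0.004,0,0,0]]]'|tail -n +2
```

```text
eef_pos: [534.6, 301.3, 111.5]
tcp_rot: [3.141, 0.0, 2.731]
contact_force: [-3.0, -2.0, 7.1]
opening: 0.062
grasp_force: 42.9
eef_pos: [534.7, 301.3, 111.5]
tcp_rot: [3.141, 0.0, 2.731]
contact_force: [-5.2, -4.1, 15.2]
opening: 0.064
grasp_force: 44.1
```

```bash
python3 -m inch '[[[0,0,-0.003,0,0,0],[0,0,-0.003,0,0,0],[0,0,-0.003,0,0,0],[0,0,-0.003,0,0,0],[0,0,-0.003,0,0,0],[0,0,-0.003,0,0,0],[0,0,-0.003,0,0,0],[0,0,-0.003,0,0,0]]]' 1|tail -n +2;python3 -m inch '[[[0,0,-0.08,0,0,0],[0,0,-0.2,0,0,0],[0,0,-0.35,0,0,0],[0,0,-0.5,0,0,0],[0,0,-0.62,0,0,0],[0,0,-0.62,0,0,0],[0,0,-0.62,0,0,0],[0,0,-0.62,0,0,0]]]'
python3 - <<'E'
from h import *
s=r.sense();T=pose(s);a=r.grab_frame('wrist');b=r.grab_frame('side')
c=lambda im,x,y,w,h,W,H: cv2.resize(im[y:y+h,x:x+w,::-1],(W,H),interpolation=cv2.INTER_CUBIC)
cv2.imwrite('pics/c9.png',np.hstack([c(a,190,100,140,140,400,400),c(b,110,230,110,110,400,400)]))
E
```

```text
eef_pos: [534.5, 301.2, 110.2]
tcp_rot: [-3.142, -0.0, 2.731]
contact_force: [0.5, -0.5, 0.5]
opening: 1.001
grasp_force: 0.0
clock: 19.45
eef_pos: [534.0, 300.9, 233.6]
tcp_rot: [-3.141, -0.001, 2.731]
contact_force: [0.5, 0.8, -1.2]
opening: 0.997
grasp_force: 0.0
```

View pics/c9.png

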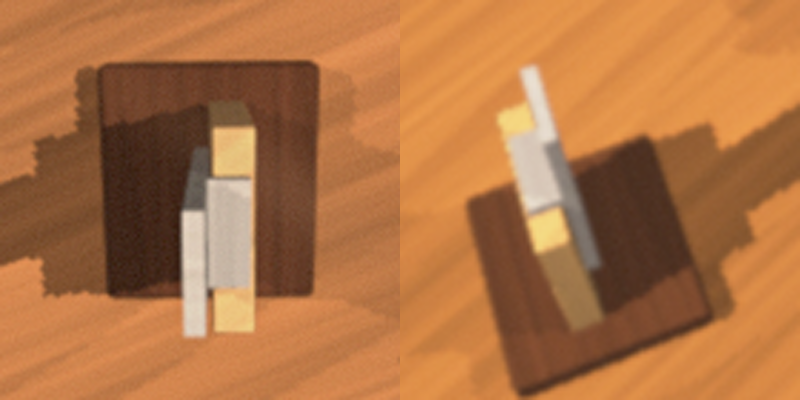

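The feeler hangs upright on the rack, centred, with the hook flat on the board and the gripper well clear. Handing in.

```bash
python3 -c "
from rig import r
print(r.sign_off())"
```

```text
the job is handed in; nothing more can be done
None
```

The stop block is set at about 72–74 mm from the end plate, measured by camera (allowed 71.3–75.7 mm). The feeler dragged both ways and hangs back on the rack, and the job is handed in at about 20 s on the robot's clock; no verdict was returned.

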